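Lay out the sieve shaker ready for a sample

TASK

Get the sieve shaker ready for a sample: seat the pan in the ring on the shaker, nest the shallow fine sieve on the pan and the tall coarse sieve on top, each fully home and level, and leave the stack open. Stand the sample vial upright on the worktop just left of the shaker as you face it and lay the lid, knob up, on the worktop just right of it, both level with the stack and within 5 cm of the shaker's side. Leave the brass sieve, the beaker and the timer where they are.

Things in the scene. Friction and masses are not known exactly. Their poses are not given: they have to be found in the camera images.
- shaker: sieve shaker, light grey box 130 x 130 x 58 mm, immovable; panel with black knob faces the robot. Origin: centre of its underside on the worktop; x from panel to rear, y to its left as the robot sees it (sides at y = +/-65 mm), z up. On its top, centred, a metal seat ring 60 mm outside, 54 inside, 12 deep, rim at z = 78 mm. Seated pan's origin: on this axis at z = 69 mm.
- pan: steel collecting pan, 60 mm across, 39 mm high, smooth closed bottom, open 54 mm rim, 27 mm deep inside; 0.12 kg. Tapered foot below, 9 mm high, 44 mm across at its end, 51 at its root, enters a 54 mm rim until the shoulder (z = 9 mm) rests on it. Starts upright on its foot; origin: centre of the foot's underside, z up. A sieve nested on it has its origin 30 mm above the pan's.
- fine_sieve: shallow steel sieve, 60 mm across, 33 mm high, fine close wire cloth 14 mm below its open 54 mm rim; 0.10 kg. Tapered foot below, 9 mm high, 44 mm across at its end, 51 at its root, enters a 54 mm rim until the shoulder (z = 9 mm) rests on it. Starts upright on its foot; origin: centre of the foot's underside, z up. A sieve nested on it has its origin 24 mm above this one's.
- coarse_sieve: tall steel sieve, 60 mm across, 47 mm high, open coarse wire cloth (6 mm grid) 17 mm below its open 54 mm rim; 0.13 kg. Tapered foot below, 9 mm high, 44 mm across at its end, 51 at its root, enters a 54 mm rim until the shoulder (z = 9 mm) rests on it. Starts upright on its foot; origin: centre of the foot's underside, z up.
- lid: steel lid of the set: disc 60 mm across, z = 9 to 13 mm, with a black knob on top, z = 13 to 35 mm: neck 9 mm, 16 mm across from z = 20 up; 0.08 kg. Tapered foot below, 9 mm high, 44 mm across at its end, 51 at its root, enters a 54 mm rim until the shoulder (z = 9 mm) rests on it. Starts upright on its foot; origin: centre of the foot's underside, z up.
- sample_vial: glass sample vial with a white screw cap, 27 mm across and 57 mm high, the cap (23 mm across) being the top 13 mm; stands upright at the start. Origin at the centre of its underside, z up. About 22 g.
- brass_sieve: larger round brass sieve of another set, 76 mm across and 30 mm high, standing near the analyser, a fixed cabinet 0.28 m high at the right rear (all beyond x = 0.63 m, y below -0.25 m), and a fixed computer mouse 37 mm high (x 0.53 to 0.65, y -0.17 to -0.11 m); not part of this job. Origin at the centre of its underside.
- beaker: glass beaker, 54 mm across and 68 mm high; not part of this job. Origin at the centre of its underside.
- timer: white digital bench timer, 38 x 62 x 58 mm high; not part of this job. Origin at the centre of its underside.
There are look-alikes about, which are no part of the job. Leave any orange look-alike of the coarse_sieve alone. Leave any purple look-alike of the lid alone.

How it is judged:
By the outcome, as a careful person would: the job done as asked, in the order asked, and still so for the second after the job is handed in, with the robot touching nothing.
It also fails if it takes over 147 s, if anything falls off the work surface, if the arm or the gripper's body presses on something with over 40 N, if the wrist force passes 120 N, or if a joint passes its speed limit or range.

ROBOT

A 6-joint arm with a two-finger parallel gripper is mounted at the origin on a cart in front of the work surface, level with it; the furniture and walls round the work are solid. World frame = base frame: x ahead of the robot, y to its left, z up, the work surface at z = 0. Lengths are in mm, angles in rad, forces in N, time in s.
With the tool pointing down it reaches from about 375 to 825 mm from the base axis. Payload 5.5 kg.
Tool frame: the origin (TCP) lies on the centre line of the jaws, within the pads' length; the fingertips stand 25 mm ahead of it and the grasp point (between the pads) lies 6 mm ahead of it; z points along the fingers, y is the line along which they close (so a half turn about z gives the same grasp; the last joint's range is limited). The gripper opens to 85 mm and grips with 20 to 120 N. Pads are 22 mm wide; open, the fingers measure 114 mm over their backs; the gripper's body (76 mm by 85 mm) begins 54 mm behind the grasp point. The pads swing forward as they close: fully open they stand 13 mm farther back than shut.
Start: joints at [-1.345, 0.314, -0.047, 1.21, 0, 1.571], TCP at [134.329, -584.766, 256.299] pointing down, gripper open.
Joint ranges: [-2.67, 2.67], [-0.69, 1.73], [-1.03, 1.25], [-2.08, 2.16], [-1.42, 1.45], [-3.14, 3.14]. Speed limits (rad/s): [2.39, 2.39, 3.01, 3.14, 3.14, 3.14].

INTERFACE

Orientations are given as [roll, pitch, yaw] about the fixed x, y, z axes, in that order (R = Rz(yaw) Ry(pitch) Rx(roll)).
In Python, from plant import r, vision gives the robot as it stands.
- The arm moves only by the tool send_rows, never from a script. Its argument "steps" is a list of rows, each an object with "linear": the shift along the tool's x, y, z in mm, a list of three; "spin": the turn about the tool's z in degrees. In form: [{"linear": [x, y, z], "spin": spin}, ...]. A call has 1 to 12 rows; each row is the pose to reach, as a shift and turn from the pose commanded when the call began, along the tool's axes at that moment; what a row does not reach only later rows make up. A row lasts 1/10 s, in which the tool goes at most 50 mm and 8.59 degrees, less where a joint would pass 70% of its speed; a pose out of reach is approached as far as the arm can. A call with a gripper value outside its range is refused whole. "hand" is the opening, from 0 (shut) to 1 (fully open), set as the call begins (left out, the last holds). The fingers move at their own pace and stop on an object; "squeeze" is the grip in N (left out, the last holds). Time passes only in rows, so rows that repeat a pose let the fingers close. It gives the time, the measured TCP pose, the force, the opening and the grip force at its end, in the units of the state.
- r.read_state(): the state, without advancing time (a new reading comes with each control period).
- vision.snapshot(name): name is "side" or "top" or "wrist"; returns the picture (384x512x3 uint8, blue, green, red); there is no depth.
- vision.camera_info(name): a dict with "fovy" (degrees; the focal length in pixels is half the picture's height over the tangent of half this angle, whatever the lens; pixels are square), "cx", "cy" (the principal point, pixels), "xyz" and "attitude" of the camera in the world. Camera axes: x right, y down, z forward; pixel columns grow to the right and rows downward; lengths in mm; the calibration is good to about 2 mm. A picture is of the moment at which its call begins: read the wrist's pose just before it. camera_info takes no time and is no camera call; for the wrist camera it gives the pose at the moment of the call.
- r.finish_job(): hands the job in; it is judged then, once.
The state is a dict: "clock": time; "joint_pos": joint angles; "joint_vel": joint speeds; "effort": joint torques, N m; "tcp_pos": TCP position; "eef_rot": TCP orientation; "force": force on the tool from outside, world axes, zero at the start; "torque": the same for the moment, N m; "opening": opening from 0.0 (shut) to 1.0 (fully open); "grip_force": force on a finger pad.
Only numpy, scipy, OpenCV 4.12 (cv2) and the standard library are available. Lean on these libraries where they do the work, as an engineer would, in place of code of your own. Each camera call takes 0.05 s, during which the arm holds its last target. There are 200 camera calls.

## Working session

There is one attempt and no reset: what is moved stays moved. The work goes in short steps, Python scripts to look and compute and a tool call to move; the robot and the scene stay as the last step left them, time stands still between calls to the robot, and variables do not carry over. Pictures are saved under pics/ and viewed, at most 14 in all, crops included, and the job is handed in when it is done.

Besides the shell and the picture viewer there is one more tool, called by a JSON object that holds its "method" and its "body". send_rows: Moves the arm, as the interface text tells. Its arguments: {"type":"object","properties":{"steps":{"type":"array","items":{"type":"object","properties":{"linear":{"type":"array","items":{"type":"number"}},"spin":{"type":"number"}}}},"hand":{"type":"number"},"squeeze":{"type":"number"}},"required":["steps"]}

```bash
ls; mkdir -p pics; python3 - <<'E'
from plant import r, vision
import cv2,json
for n in ("side","top","wrist"):
    print(n,vision.camera_info(n)); cv2.imwrite(f"pics/{n}0.png",vision.snapshot(n))
print(r.read_state())
E
```

```text
pics
side {'fovy': 56.83826754909724, 'cx': 256.10908256450716, 'cy': 195.2492634855309, 'xyz': array([ 437.73037171, -834.56788925,  647.90692061]), 'attitude': array([-2.21194855, -0.00399189, -0.04370874])}
top {'fovy': 51.584029271901734, 'cx': 256.5752467859093, 'cy': 198.48174471841955, 'xyz': array([ 289.18671127,   30.53734638, 1296.29332087]), 'attitude': array([-2.99036382, -0.03046412, -1.55030754])}
wrist {'fovy': 61.52732796560342, 'cx': 257.83565964157697, 'cy': 189.66152657156377, 'xyz': array([ 217.7459539 , -566.48408787,  373.03711914]), 'attitude': array([ 2.80991234e+00,  2.13594638e-03, -1.34385541e+00])}
{'clock': 0.15, 'joint_pos': array([-1.34499222e+00,  3.14090348e-01, -4.78341597e-02,  1.21019076e+00,
       -1.15140735e-05,  1.57081939e+00]), 'joint_vel': array([ 3.92897951e-04, -1.54633521e-03,  3.73593729e-03, -7.26975349e-04,
        7.64819122e-05,  6.02188864e-04]), 'effort': array([-2.49678233e-03, -5.40044868e+01,  3.40059757e+01,  1.32772070e-02,
       -3.00768562e-06,  1.69958315e-05]), 'tcp_pos': array([ 134.24092872, -584.3788953 ,  255.62323323]), 'eef_rot': array([-3.14027371e+00,  1.15444879e-05,  2.25781050e-01]), 'force': array([-1.00175678, -0.51639858,  0.08619734]), 'torque': array([ 0.05003002, -0.00062532, -0.02238668]), 'grip_force': 0.0, 'opening': 0.9997243211698013}
```

View pics/top0.png

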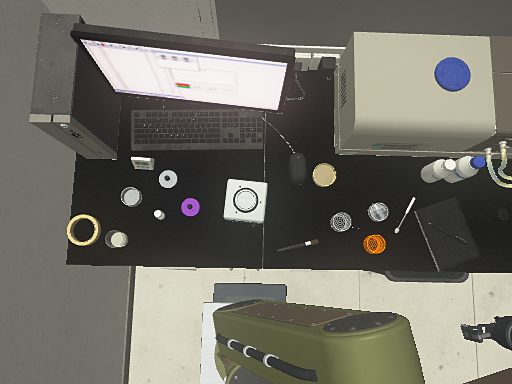

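View pics/side0.png

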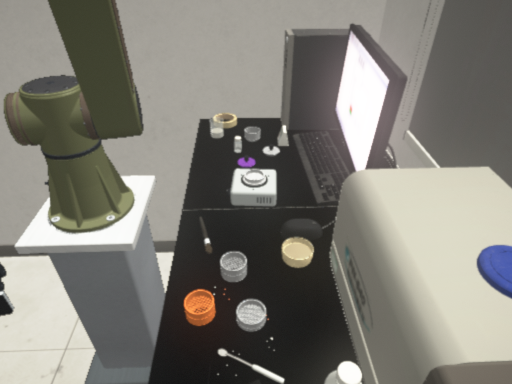

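The top view shows the shaker (245,200), lid (168,179), purple lid (190,207), a vial-like item (159,214) and round items (131,197) and (117,240). To the right are two sieves (341,222) and (378,212), the orange look-alike (375,244) and brass (323,175). I'll zoom in to tell them apart.

```bash
python3 - <<'E'
import cv2,numpy as np
t=cv2.imread("pics/top0.png"); s=cv2.imread("pics/side0.png")
f=lambda a,w,h:cv2.resize(a,(w,h),interpolation=cv2.INTER_CUBIC)
a=f(t[140:260,60:280],800,436)[:, :]
b=f(s[105:205,180:300],380,300)
c=f(s[220:340,170:320],400,300)
d=np.zeros((600,800,3),np.uint8)
d[:290]=f(t[145:265,60:400],800,290)
d[300:600,:380]=b; d[300:600,390:790]=c
cv2.imwrite("pics/z0.png",d)
E
```

```text
(no output)
```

View pics/z0.png

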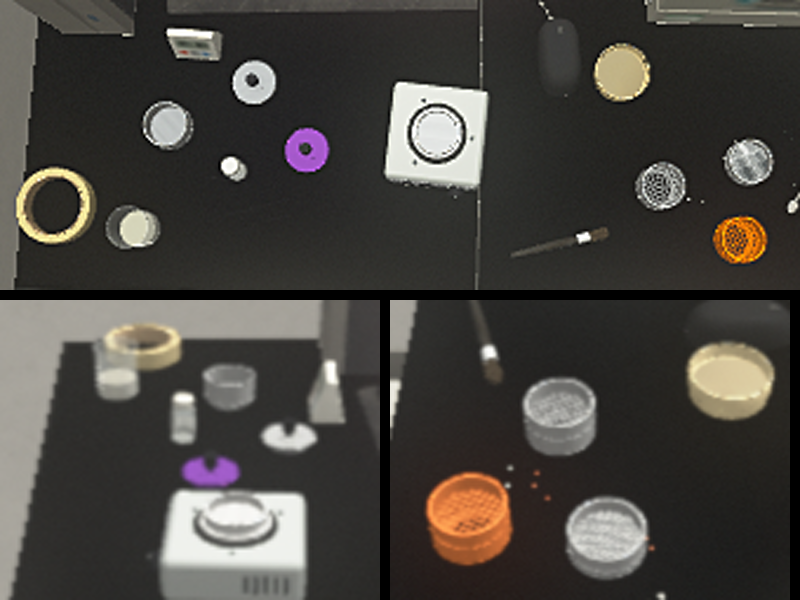

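Pan = (131,197), beaker = (117,240), vial = (159,214), grey lid = (168,179). The coarse sieve (6 mm grid) is (341,222) and the fine sieve (378,212). Next, rough positions.

```bash
cat > h.py <<'E'
import numpy as np, cv2, time
from scipy.spatial.transform import Rotation as Ro
from plant import r, vision
def ray(ci,u,v):
    f=192/np.tan(np.radians(ci["fovy"])/2)
    d=np.array([(u-ci["cx"])/f,(v-ci["cy"])/f,1.]); return ci["xyz"],Ro.from_euler("xyz",ci["attitude"]).apply(d)
def onz(ci,u,v,z):
    o,d=ray(ci,u,v); return o+d*(z-o[2])/d[2]
def proj(ci,p):
    f=192/np.tan(np.radians(ci["fovy"])/2)
    c=Ro.from_euler("xyz",ci["attitude"]).inv().apply(np.asarray(p,float)-ci["xyz"])
    return np.c_[ci["cx"]+f*c[...,0]/c[...,2], ci["cy"]+f*c[...,1]/c[...,2]] if c.ndim>1 else np.array([ci["cx"]+f*c[0]/c[2],ci["cy"]+f*c[1]/c[2]])
def cross(a,b):
    (o1,d1),(o2,d2)=a,b
    A=np.c_[d1,-d2]; t=np.linalg.lstsq(A,o2-o1,rcond=None)[0]
    p,q=o1+d1*t[0],o2+d2*t[1]; return (p+q)/2,np.linalg.norm(p-q)
def go(x,y,z,yaw=None):
    """print the tool-frame shift from the measured pose to TCP x,y,z (yaw in deg, world)"""
    s=r.read_state(); R=Ro.from_euler("xyz",s["eef_rot"]); ps=np.degrees(s["eef_rot"][2])
    l=R.inv().apply(np.array([x,y,z])-s["tcp_pos"])
    sp=0 if yaw is None else (ps-yaw+90)%180-90
    print("go lin",l.round(1),"spin",round(sp,1),"yawnow",round(ps,1),"j6",s["joint_pos"][5].round(2),"t",round(s["clock"],1))
E
python3 - <<'E'
from h import *
ci=vision.camera_info("top")
for n,u,v,z in [("pan",131,197,39),("lid",168,179,13),("purple",190,207,13),("vial",158,213,57),("beaker",117,240,30),("shakerring",246,200,78),("coarse",341,222,47),("fine",378,212,33),("orange",375,244,47),("brass",323.5,175,30)]:
    p=onz(ci,u,v,z); print(n,p.round(0),np.hypot(*p[:2]).round())
# shaker top outline
im=cv2.imread("pics/top0.png"); m=cv2.inRange(im,(170,170,170),(255,255,255)); m[:, :215]=0;m[:,280:]=0;m[:170]=0;m[235:]=0
c=max(cv2.findContours(m,0,2)[0],key=cv2.contourArea)
rc=cv2.minAreaRect(c); print(rc, [onz(ci,*q,58).round(0)[:2] for q in cv2.boxPoints(rc)], onz(ci,*rc[0],58))
E
```

```text
pan [476. 395.  39.] 619.0
lid [543. 287.  13.] 614.0
purple [452. 211.  13.] 499.0
vial [425. 303.  57.] 522.0
beaker [340. 432.  30.] 550.0
shakerring [470.  30.  78.] 471.0
coarse [ 412. -273.   47.] 494.0
fine [ 448. -397.   33.] 599.0
orange [ 345. -380.   47.] 513.0
brass [ 566. -222.   30.] 608.0
((245.03659057617188, 200.32534790039062), (39.985435485839844, 39.91440963745117), 6.115502834320068) [array([414., 100.]), array([541.,  91.]), array([531., -36.]), array([404., -24.])] [471.92929285  32.89952044  58.        ]
```

```bash
python3 -c "
from h import *
go(420,-320,250,0)"
```

```text
go lin [ 337.7 -193.7    5.9] spin 12.9 yawnow 12.9 j6 1.57 t 0.1
```

{"method": "send_rows", "body": {"steps": [{"linear": [338, -194, 6], "spin": 13}, {"linear": [338, -194, 6], "spin": 13}, {"linear": [338, -194, 6], "spin": 13}, {"linear": [338, -194, 6], "spin": 13}, {"linear": [338, -194, 6], "spin": 13}, {"linear": [338, -194, 6], "spin": 13}, {"linear": [338, -194, 6], "spin": 13}, {"linear": [338, -194, 6], "spin": 13}, {"linear": [338, -194, 6], "spin": 13}, {"linear": [338, -194, 6], "spin": 13}, {"linear": [338, -194, 6], "spin": 13}, {"linear": [338, -194, 6], "spin": 13}], "hand": 1, "squeeze": 40}}

```text
clock: 1.35
tcp_pos: [419.4, -320.9, 250.2]
eef_rot: [3.142, 0.0, -0.003]
force: [-0.3, 0.8, 0.8]
opening: 1.001
grip_force: 0.0
```

```bash
cat >> h.py <<'E'
def look(name,rows=False):
    s=r.read_state(); ci=vision.camera_info("wrist"); im=vision.snapshot("wrist"); cv2.imwrite(f"pics/{name}.png",im)
    import pickle; pickle.dump((s,ci),open(f"pics/{name}.pkl","wb")); return s,ci,im
E
python3 -c "
from h import *
s,ci,im=look('w1'); print(s['tcp_pos'],s['eef_rot']); go(430,-320,250,0)"
```

```text
[ 419.41988151 -320.90414954  250.22013725] [ 3.14155380e+00  3.57754662e-04 -3.00053173e-03]
go lin [10.6 -1.   0.3] spin -0.2 yawnow -0.2 j6 2.49 t 1.4
```

View pics/w1.png

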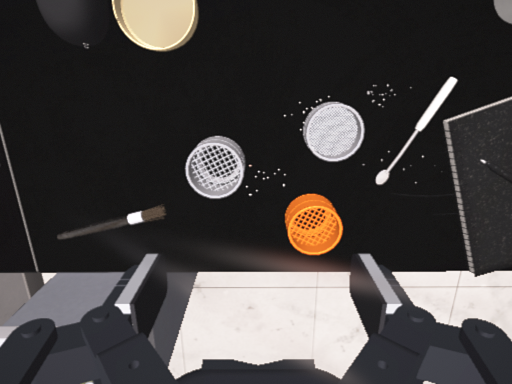

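The wrist view shows the coarse sieve with its rim at (215,169), fine (334,131), orange (314,224) and brass (157,20). I'll fit the rims by their outer contours on the rim plane.

```bash
cat >> h.py <<'E'
from scipy.optimize import least_squares
def rim(im,ci,uv,z,rad=30,lo=(60,60,60),hi=(255,255,255),half=55,sat=60,dotmin=0.0,k=7):
    """circle fit of the outer contour, far side from the camera's nadir, on plane z"""
    u,v=int(uv[0]),int(uv[1]); y0,x0=max(0,v-half),max(0,u-half)
    sub=im[y0:v+half,x0:u+half]; m=cv2.inRange(sub,lo,hi)
    hsv=cv2.cvtColor(sub,cv2.COLOR_BGR2HSV); m[hsv[...,1]>sat]=0
    m=cv2.morphologyEx(m,cv2.MORPH_OPEN,np.ones((3,3)))
    m=cv2.morphologyEx(m,cv2.MORPH_CLOSE,np.ones((k,k)))
    cs=cv2.findContours(m,cv2.RETR_EXTERNAL,cv2.CHAIN_APPROX_NONE)[0]
    c=max(cs,key=cv2.contourArea)[:,0]+[x0,y0]
    P=np.array([onz(ci,a,b,z)[:2] for a,b in c]); nad=ci["xyz"][:2]; cen=P.mean(0)
    d=(cen-nad)/np.linalg.norm(cen-nad); P=P[((P-cen)/np.linalg.norm(P-cen,axis=1)[:,None])@d>dotmin]
    f=lambda q:np.hypot(*(P-q[:2]).T)-q[2]
    q=least_squares(f,[*cen,rad],loss="soft_l1",f_scale=.7); g=least_squares(lambda q:np.hypot(*(P-q).T)-rad,cen,loss="soft_l1",f_scale=.7)
    return q.x.round(1),g.x.round(1),np.abs(q.fun).mean().round(2),len(P)
E
python3 - <<'E'
from h import *
import pickle
s,ci=pickle.load(open("pics/w1.pkl","rb")); im=cv2.imread("pics/w1.png")
print("coarse",rim(im,ci,(215,169),47)); print("fine",rim(im,ci,(334,131),33))
print("orange",rim(im,ci,(314,224),47,sat=255,lo=(0,60,120)))
go(440,-60,260,45)
E
```

```text
coarse (array([ 415. , -276.5,   30.1]), array([ 414.9, -276.4]), np.float64(0.24), 86)
fine (array([ 451.6, -401.3,   30.1]), array([ 451.6, -401.4]), np.float64(0.24), 87)
orange (array([ 346.8, -384. ,   29.9]), array([ 347. , -383.9]), np.float64(0.26), 84)
go lin [  19.7 -261.    -9.7] spin -45.2 yawnow -0.2 j6 2.49 t 1.4
```

{"method": "send_rows", "body": {"steps": [{"linear": [51, -292, -20], "spin": -90}, {"linear": [51, -292, -20], "spin": -90}, {"linear": [51, -292, -20], "spin": -90}, {"linear": [51, -292, -20], "spin": -90}, {"linear": [51, -292, -20], "spin": -90}, {"linear": [51, -292, -20], "spin": -90}, {"linear": [51, -292, -20], "spin": -90}, {"linear": [51, -292, -20], "spin": -90}, {"linear": [51, -292, -20], "spin": -90}, {"linear": [51, -292, -20], "spin": -90}, {"linear": [51, -292, -20], "spin": -90}, {"linear": [51, -292, -20], "spin": -90}]}}

```text
clock: 2.6
tcp_pos: [471.5, -28.9, 270.4]
eef_rot: [3.141, 0.0, 1.568]
force: [-0.4, -0.5, 0.2]
opening: 1.001
grip_force: 0.0
```

```bash
python3 - <<'E'
from h import *
s,ci,im=look('w2'); print(s['tcp_pos'],s['eef_rot'])
u,v=proj(ci,[470,31,78]); print("ring px",u,v)
go(465,290,260,90)
E
```

```text
[471.52808003 -28.93625048 270.37558081] [3.14147267e+00 5.95016685e-05 1.56811349e+00]
ring px 254.2997990378487 105.15155631389447
go lin [318.8  -7.9  10.3] spin -0.2 yawnow 89.8 j6 1.51 t 2.6
```

View pics/w2.png

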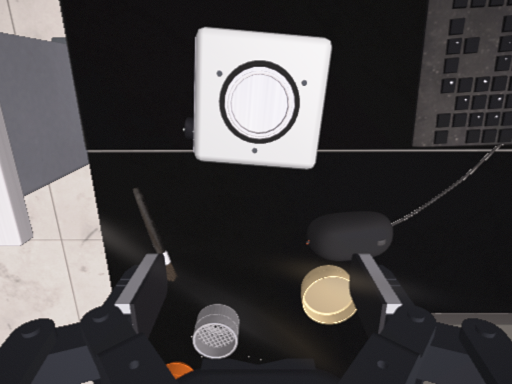

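The shaker fills (195–330, 28–168), with its ring centred near (259,103). Fitting the ring and the top face.

```bash
cat >> h.py <<'E'
def shaker(im,ci,c0):
    g=cv2.cvtColor(im,cv2.COLOR_BGR2GRAY); m=(g>150).astype(np.uint8)
    n,lab,st,ce=cv2.connectedComponentsWithStats(m,connectivity=4)
    i=lab[int(c0[1]),int(c0[0])]; print("inner comp",st[i],ce[i])
    def fit(mask,z,rad):
        c=max(cv2.findContours(mask,0,1)[0],key=cv2.contourArea)[:,0]
        P=np.array([onz(ci,*p,z)[:2] for p in c]); q=least_squares(lambda q:np.hypot(*(P-q[:2]).T)-q[2],[*P.mean(0),rad],loss="soft_l1",f_scale=.7)
        return q.x.round(1),np.abs(q.fun).mean().round(2)
    h=cv2.morphologyEx((lab==i).astype(np.uint8),cv2.MORPH_CLOSE,np.ones((9,9)))
    print("ring at z78",fit(h,78,30))
    # outer body
    cs=cv2.findContours(m,0,1)[0]; c=max([c for c in cs if cv2.pointPolygonTest(c,(float(c0[0]),float(c0[1])),False)>0],key=cv2.contourArea)[:,0]
    W=np.array([onz(ci,*p,58)[:2] for p in c],np.float32); print("box at z58",cv2.minAreaRect(W))
E
python3 - <<'E'
from h import *
import pickle
s,ci=pickle.load(open("pics/w2.pkl","rb")); im=cv2.imread("pics/w2.png")
shaker(im,ci,(262,100))
E
```

```text
inner comp [ 225   67   70   72 3921] [259.1185922  102.19484825]
ring at z78 (array([474.5,  32.5,  32. ]), np.float64(0.23))
box at z58 ((473.912841796875, 32.29951858520508), (126.02279663085938, 127.49884033203125), 85.23188018798828)
```

{"method": "send_rows", "body": {"steps": [{"linear": [319, 0, 10], "spin": 0}, {"linear": [319, 0, 10], "spin": 0}, {"linear": [319, 0, 10], "spin": 0}, {"linear": [319, 0, 10], "spin": 0}, {"linear": [319, 0, 10], "spin": 0}, {"linear": [319, 0, 10], "spin": 0}, {"linear": [319, 0, 10], "spin": 0}, {"linear": [319, 0, 10], "spin": 0}, {"linear": [319, 0, 10], "spin": 0}, {"linear": [319, 0, 10], "spin": 0}]}}

```text
clock: 3.65
tcp_pos: [472.1, 289.4, 260.4]
eef_rot: [-3.141, 0.001, 1.567]
force: [-0.1, -0.3, -0.5]
opening: 0.997
grip_force: 0.0
```

```bash
python3 - <<'E'
from h import *
s,ci,im=look('w3'); print(s['tcp_pos'],s['eef_rot'])
go(476,395,150,90)
for p in ([476,395,39],[543,287,13],[425,303,57],[470,31,78]): print(proj(ci,p).round())
E
```

```text
[472.14372104 289.37215092 260.36410347] [-3.14145663e+00  6.50030726e-04  1.56740556e+00]
go lin [105.7   3.4 110.4] spin -0.2 yawnow 89.8 j6 2.12 t 3.7
[260.  54.]
[318. 157.]
[210. 152.]
[255. 374.]
```

View pics/w3.png

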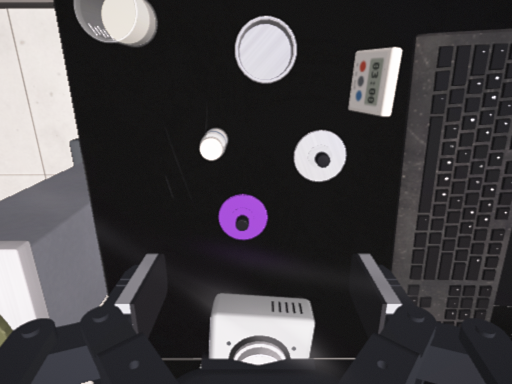

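Pan (266,49), vial cap (211,149), lid (320,156), purple lid (243,216), timer (376,82), beaker (125,20).

```bash
python3 - <<'E'
from h import *
import pickle
s,ci=pickle.load(open("pics/w3.pkl","rb")); im=cv2.imread("pics/w3.png")
print("pan",rim(im,ci,(266,49),39,half=48)); print("lid",rim(im,ci,(320,156),13,half=35,k=15,dotmin=-2))
print("vial",rim(im,ci,(211,149),57,rad=11.5,half=25,lo=(150,150,150),dotmin=.2))
# knob
g=cv2.cvtColor(im,cv2.COLOR_BGR2GRAY)[140:178,304:340]; m=(g<90).astype(np.uint8); n,l,st,ce=cv2.connectedComponentsWithStats(m); print(st,ce+[304,140]); 
for k in range(1,n): print(onz(ci,*(ce[k]+[304,140]),32))
E
```

```text
pan (array([481.3, 398.6,  29.9]), array([481.2, 398.5]), np.float64(0.21), 93)
lid (array([545.1, 287.7,  30.4]), array([545.1, 287.8]), np.float64(0.28), 148)
vial (array([426.4, 306.2,  11.2]), array([426.6, 306.5]), np.float64(0.24), 36)
[[   0    0   36   38 1184]
 [  11   12   15   15  167]
 [  30   33    6    5   17]] [[321.20185811 158.15033784]
 [322.00598802 159.22155689]
 [337.29411765 175.76470588]]
[544.24918431 288.72510824  32.        ]
[562.5161508  269.74994646  32.        ]
```

{"method": "send_rows", "body": {"steps": [{"linear": [50, 4, 60], "spin": 0}, {"linear": [90, 8, 110], "spin": 0}, {"linear": [109, 8.7, 150], "spin": 0}, {"linear": [109, 8.7, 170], "spin": 0}, {"linear": [109, 8.7, 190], "spin": 0}, {"linear": [109, 8.7, 210], "spin": 0}, {"linear": [109, 8.7, 226], "spin": 0}, {"linear": [109, 8.7, 226], "spin": 0}, {"linear": [109, 8.7, 226], "spin": 0}]}}

```text
clock: 4.6
tcp_pos: [481.3, 399.0, 34.7]
eef_rot: [-3.142, 0.0, 1.568]
force: [-0.6, 0.8, 0.5]
opening: 0.997
grip_force: 0.0
```

{"method": "send_rows", "body": {"steps": [{"linear": [0, 0, 0]}, {"linear": [0, 0, 0]}, {"linear": [0, 0, 0]}, {"linear": [0, 0, 0]}, {"linear": [0, 0, 0]}, {"linear": [0, 0, 0]}, {"linear": [0, 0, 0]}, {"linear": [0, 0, 0]}], "hand": 0, "squeeze": 40}}

```text
schema error: expected keys linear, spin
```

{"method": "send_rows", "body": {"steps": [{"linear": [0, 0, 0], "spin": 0}, {"linear": [0, 0, 0], "spin": 0}, {"linear": [0, 0, 0], "spin": 0}, {"linear": [0, 0, 0], "spin": 0}, {"linear": [0, 0, 0], "spin": 0}, {"linear": [0, 0, 0], "spin": 0}, {"linear": [0, 0, 0], "spin": 0}, {"linear": [0, 0, 0], "spin": 0}], "hand": 0, "squeeze": 40}}

```text
clock: 5.4
tcp_pos: [481.8, 400.4, 36.3]
eef_rot: [3.139, -0.001, 1.569]
force: [-1.3, -1.7, 6.1]
opening: 0.69
grip_force: 42.6
```

{"method": "send_rows", "body": {"steps": [{"linear": [0, 0, -10], "spin": 0}, {"linear": [0, 0, -40], "spin": 0}, {"linear": [0, 0, -80], "spin": 0}, {"linear": [0, 0, -120], "spin": 0}, {"linear": [-50, 0, -140], "spin": 0}, {"linear": [-100, 0, -140], "spin": 0}, {"linear": [-150, 0, -140], "spin": 0}, {"linear": [-200, 0, -140], "spin": 0}, {"linear": [-250, 0, -140], "spin": 0}, {"linear": [-250, 0, -140], "spin": 0}, {"linear": [-250, 0, -140], "spin": 0}]}}

```text
clock: 6.5
tcp_pos: [480.8, 148.8, 175.3]
eef_rot: [3.14, -0.001, 1.567]
force: [-0.2, 0.2, -1.2]
opening: 0.692
grip_force: 43.4
```

```bash
python3 - <<'E'
from h import *
s,ci,im=look('w4'); print(s['tcp_pos'],s['eef_rot'],s['force'],s['opening'])
go(474.3,32.3,180,90)
t=s['tcp_pos']; print(proj(ci,t+[0,0,3]), ci['xyz']-t)
E
```

```text
[480.78630515 148.79933262 175.34496606] [ 3.14039618e+00 -7.28483358e-04  1.56671869e+00] [-0.17805872  0.18246456 -1.17346712] 0.6919793196500407
go lin [-117.7   -6.4   -4.9] spin -0.1 yawnow 89.9 j6 1.87 t 6.5
[253.83665779 288.48082686] [  1.78625923  83.13440863 117.57289077]
```

View pics/w4.png

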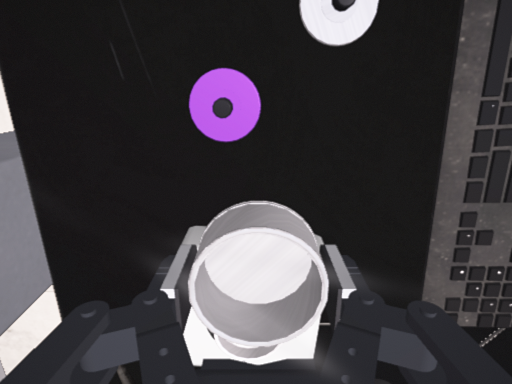

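The pan is gripped straight, with its rim at u 190–327, v 230–342 (centre ≈ (258.5,286)).

```bash
python3 - <<'E'
from h import *
import pickle
s,ci=pickle.load(open("pics/w4.pkl","rb")); t=s["tcp_pos"]
c=onz(ci,258.5,286,178); print(c, c-t)
E
```

```text
[482.74642702 149.77150848 178.        ] [1.96012187 0.97217586 2.65503394]
```

{"method": "send_rows", "body": {"steps": [{"linear": [-50, -4, 0], "spin": 0}, {"linear": [-95, -7, 0], "spin": 0}, {"linear": [-117.4, -7.7, 0], "spin": 0}, {"linear": [-117.4, -7.7, 0], "spin": 0}, {"linear": [-117.4, -7.7, 25], "spin": 0}, {"linear": [-117.4, -7.7, 45], "spin": 0}, {"linear": [-117.4, -7.7, 56], "spin": 0}, {"linear": [-117.4, -7.7, 60], "spin": 0}, {"linear": [-117.4, -7.7, 62], "spin": 0}, {"linear": [-117.4, -7.7, 64], "spin": 0}, {"linear": [-117.4, -7.7, 64], "spin": 0}]}}

```text
clock: 7.65
tcp_pos: [473.2, 32.8, 110.8]
eef_rot: [3.141, -0.0, 1.57]
force: [-0.3, 0.7, -1.3]
opening: 0.688
grip_force: 43.4
```

{"method": "send_rows", "body": {"steps": [{"linear": [-0.5, 0, 1.5], "spin": 0}, {"linear": [-0.5, 0, 3], "spin": 0}, {"linear": [-0.5, 0, 4], "spin": 0}, {"linear": [-0.5, 0, 5], "spin": 0}, {"linear": [-0.5, 0, 6], "spin": 0}, {"linear": [-0.5, 0, 6.5], "spin": 0}, {"linear": [-0.5, 0, 6.5], "spin": 0}]}}

```text
clock: 8.35
tcp_pos: [472.8, 31.9, 105.2]
eef_rot: [3.141, 0.0, 1.57]
force: [-6.2, -0.1, 14.4]
opening: 0.691
grip_force: 44.8
```

{"method": "send_rows", "body": {"steps": [{"linear": [0, 0, -1], "spin": 0}, {"linear": [0, 0, -1], "spin": 0}, {"linear": [0, 0, -1], "spin": 0}, {"linear": [0, 0, -1], "spin": 0}, {"linear": [0, 0, -10], "spin": 0}, {"linear": [0, 0, -40], "spin": 0}, {"linear": [0, 0, -80], "spin": 0}, {"linear": [-30, 0, -120], "spin": 0}, {"linear": [-60, 0, -150], "spin": 0}, {"linear": [-60, 0, -150], "spin": 0}, {"linear": [-60, 0, -150], "spin": 0}], "hand": 1}}

```text
clock: 9.45
tcp_pos: [473.1, -28.3, 254.7]
eef_rot: [3.14, -0.0, 1.568]
force: [0.1, 0.2, 0.3]
opening: 1.001
grip_force: 0.0
```

```bash
python3 - <<'E'
from h import *
s,ci,im=look('w5'); print(s['tcp_pos'],s['eef_rot'],s['force'],s['opening'])
u,v=proj(ci,[474,32,108]); print(u,v)
print("pan cam",rim(im,ci,(u,v),108,half=60,lo=(120,)*3,dotmin=-2))
go(452,-370,160,90)
cv2.imwrite("pics/w5c.png",cv2.resize(im[int(v)-90:int(v)+100,int(u)-110:int(u)+110],None,fx=2.5,fy=2.5))
E
```

```text
[473.13190933 -28.33189892 254.6750385 ] [ 3.13962423e+00 -2.86154733e-04  1.56820112e+00] [0.09598779 0.16794831 0.27625922] 1.0013220428198546
256.41355307794845 109.13577679032912
pan cam (array([473.3,  29. ,  52.5]), array([473.4,  32.6]), np.float64(4.96), 475)
go lin [-342.3  -19.8   93.4] spin -0.1 yawnow 89.9 j6 1.51 t 9.5
```

View pics/w5c.png

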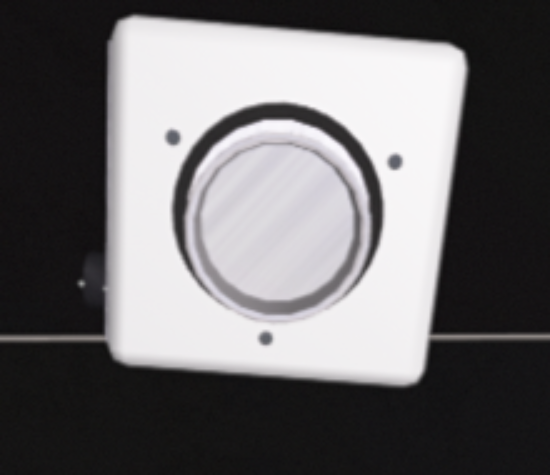

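Pan is seated: rim concentric with the ring at about (257.4,107). On to the fine sieve.

{"method": "send_rows", "body": {"steps": [{"linear": [-400, -20, 30], "spin": 0}, {"linear": [-400, -20, 30], "spin": 0}, {"linear": [-400, -20, 30], "spin": 0}, {"linear": [-400, -20, 30], "spin": 0}, {"linear": [-400, -20, 30], "spin": 0}, {"linear": [-400, -20, 30], "spin": 0}, {"linear": [-400, -20, 30], "spin": 0}, {"linear": [-400, -20, 30], "spin": 0}, {"linear": [-400, -20, 30], "spin": 0}, {"linear": [-400, -20, 30], "spin": 0}, {"linear": [-400, -20, 30], "spin": 0}, {"linear": [-400, -20, 30], "spin": 0}]}}

```text
clock: 10.7
tcp_pos: [452.6, -426.1, 223.6]
eef_rot: [-3.141, -0.001, 1.572]
force: [-0.3, 0.8, 0.2]
opening: 1.003
grip_force: 0.0
```

```bash
python3 - <<'E'
from h import *
import pickle
s,ci=pickle.load(open("pics/w5.pkl","rb")); print("pan cam",onz(ci,257.4,107,108))
s,ci,im=look('w6'); print(s['tcp_pos'],s['eef_rot'],s['force'],s['opening'])
uv=proj(ci,[452,-400,33]); print(uv)
q=rim(im,ci,uv,33,half=50); print("fine",q)
go(q[1][0]-1.8,q[1][1],34,90)
E
```

```text
pan cam [474.79006139  33.65441948 108.        ]
[ 452.56899151 -426.09617238  223.56821961] [-3.14107318e+00 -8.95171762e-04  1.57178457e+00] [-0.26086703  0.82406523  0.15171046] 1.0030466111823118
[255.68035397 141.78544896]
fine (array([ 451.4, -401.3,   30. ]), array([ 451.4, -401.3]), np.float64(0.21), 94)
go lin [ 25.   -3.  189.9] spin 0.1 yawnow 90.1 j6 0.81 t 10.8
```

{"method": "send_rows", "body": {"steps": [{"linear": [20, -2, 40], "spin": 0}, {"linear": [25, -2, 85], "spin": 0}, {"linear": [25, -2, 120], "spin": 0}, {"linear": [25, -2, 150], "spin": 0}, {"linear": [25, -2, 175], "spin": 0}, {"linear": [25, -2, 189], "spin": 0}, {"linear": [25, -2, 189], "spin": 0}, {"linear": [25, -2, 189], "spin": 0}]}}

```text
clock: 11.55
tcp_pos: [450.8, -403.0, 35.7]
eef_rot: [3.141, 0.001, 1.57]
force: [-0.1, -0.1, 0.9]
opening: 1.002
grip_force: 0.0
```

{"method": "send_rows", "body": {"steps": [{"linear": [0, 0, 0], "spin": 0}, {"linear": [0, 0, 0], "spin": 0}, {"linear": [0, 0, 0], "spin": 0}, {"linear": [0, 0, 0], "spin": 0}, {"linear": [0, 0, 0], "spin": 0}, {"linear": [0, 0, 0], "spin": 0}, {"linear": [0, 0, 0], "spin": 0}, {"linear": [0, 0, 0], "spin": 0}], "hand": 0, "squeeze": 40}}

```text
clock: 12.35
tcp_pos: [451.2, -403.8, 36.9]
eef_rot: [3.139, 0.002, 1.57]
force: [-1.3, 1.8, 8.2]
opening: 0.683
grip_force: 42.1
```

{"method": "send_rows", "body": {"steps": [{"linear": [0, 0, -10], "spin": 0}, {"linear": [0, 0, -40], "spin": 0}, {"linear": [0, 0, -85], "spin": 0}, {"linear": [20, 2, -130], "spin": 0}, {"linear": [65, 5, -160], "spin": 0}, {"linear": [115, 8, -165], "spin": 0}, {"linear": [165, 10, -165], "spin": 0}, {"linear": [215, 12, -165], "spin": 0}, {"linear": [265, 15, -165], "spin": 0}, {"linear": [315, 18, -165], "spin": 0}, {"linear": [350, 20, -165], "spin": 0}, {"linear": [350, 20, -165], "spin": 0}]}}

```text
clock: 13.55
tcp_pos: [470.7, -49.0, 200.9]
eef_rot: [3.14, -0.002, 1.576]
force: [-0.2, -1.4, -1.0]
opening: 0.686
grip_force: 43.4
```

```bash
python3 - <<'E'
from h import *
s,ci,im=look('w7'); t=s['tcp_pos'];print(t,s['eef_rot'],s['force'],s['opening'])
cv2.imwrite("pics/w7c.png",im[60:384,120:420])
print(onz(ci,258.5,286,t[2]-36.9+33)-t,proj(ci,t+[2,1,-3.9]))
go(472.8,31.9,200,90)
E
```

```text
[470.65284639 -48.96981634 200.87267457] [ 3.14029596e+00 -1.57033018e-03  1.57561991e+00] [-0.23840415 -1.4227805  -0.98623298] 0.6864067904276119
[ 2.00096644 -3.70784276 -3.9       ] [258.56947012 276.88774196]
go lin [82.9  2.3  0.8] spin 0.2 yawnow 90.2 j6 1.46 t 13.6
```

View pics/w7c.png

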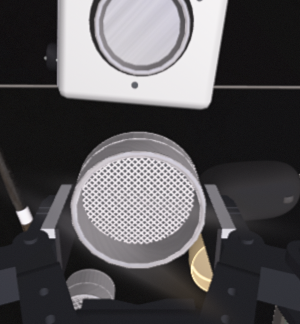

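The fine sieve is held with its rim centre at about (259,270), some 3.5 mm further forward than the pan was. I'll compensate for that.

{"method": "send_rows", "body": {"steps": [{"linear": [45, 2.3, 0], "spin": 0}, {"linear": [79.4, 2.3, 0], "spin": 0}, {"linear": [79.4, 2.3, 0], "spin": 0}, {"linear": [79.4, 2.3, 25], "spin": 0}, {"linear": [79.4, 2.3, 45], "spin": 0}, {"linear": [79.4, 2.3, 54], "spin": 0}, {"linear": [79.4, 2.3, 57], "spin": 0}, {"linear": [79.4, 2.3, 59], "spin": 0}, {"linear": [79.4, 2.3, 59], "spin": 0}, {"linear": [79.4, 2.3, 59], "spin": 0}]}}

```text
clock: 14.6
tcp_pos: [473.6, 26.2, 141.6]
eef_rot: [3.14, -0.0, 1.569]
force: [-0.2, 0.7, -0.7]
opening: 0.684
grip_force: 43.3
```

{"method": "send_rows", "body": {"steps": [{"linear": [2, -0.5, 1], "spin": 0}, {"linear": [2, -0.5, 2.5], "spin": 0}, {"linear": [2, -0.5, 4], "spin": 0}, {"linear": [2, -0.5, 5], "spin": 0}, {"linear": [2, -0.5, 6], "spin": 0}, {"linear": [2, -0.5, 6.8], "spin": 0}, {"linear": [2, -0.5, 6.8], "spin": 0}]}}

```text
clock: 15.3
tcp_pos: [472.6, 28.6, 135.8]
eef_rot: [3.141, -0.0, 1.57]
force: [-7.7, 0.3, 17.4]
opening: 0.687
grip_force: 45.1
```

{"method": "send_rows", "body": {"steps": [{"linear": [0, 0, -1], "spin": 0}, {"linear": [0, 0, -1], "spin": 0}, {"linear": [0, 0, -1], "spin": 0}, {"linear": [0, 0, -1], "spin": 0}, {"linear": [0, 0, -10], "spin": 0}, {"linear": [0, 0, -40], "spin": 0}, {"linear": [0, 0, -70], "spin": 0}, {"linear": [-30, 0, -100], "spin": 0}, {"linear": [-60, 0, -120], "spin": 0}, {"linear": [-60, 0, -120], "spin": 0}, {"linear": [-60, 0, -120], "spin": 0}], "hand": 1}}

```text
clock: 16.4
tcp_pos: [472.7, -31.8, 254.6]
eef_rot: [3.14, -0.0, 1.568]
force: [0.4, -0.5, -0.5]
opening: 1.003
grip_force: 0.0
```

```bash
python3 - <<'E'
from h import *
s,ci,im=look('w8'); print(s['tcp_pos'],s['eef_rot'],s['force'],s['opening'])
u,v=proj(ci,[474,32,132]); print(u,v)
a=cv2.resize(im[int(v)-75:int(v)+85,int(u)-100:int(u)+100],None,fx=2,fy=2)
t=vision.snapshot("side"); b=cv2.resize(t[150:220,215:295],None,fx=4,fy=4)
d=np.zeros((330,730,3),np.uint8); d[:a.shape[0],:a.shape[1]]=a; d[:280,405:725]=b; cv2.imwrite("pics/w8c.png",d)
go(415,-300,225,90)
E
```

```text
[472.7027423  -31.84990104 254.58174043] [ 3.14037981e+00 -3.81253313e-04  1.56816739e+00] [ 0.44402221 -0.54060101 -0.51091036] 1.003257822883167
256.9793734326691 107.12154012571843
go lin [-269.   -56.6   28.2] spin -0.0 yawnow 90.0 j6 1.51 t 16.5
```

View pics/w8c.png

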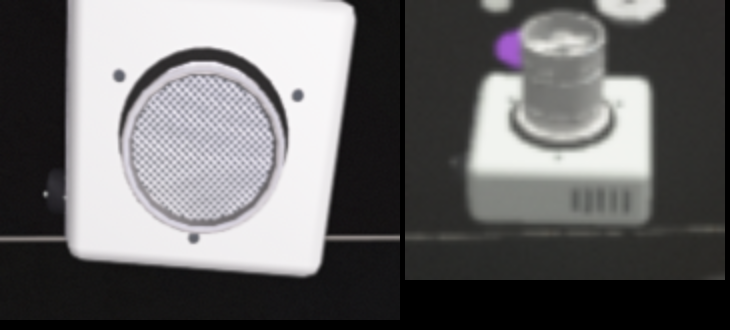

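The fine sieve is nested straight. Now coarse.

{"method": "send_rows", "body": {"steps": [{"linear": [-269, -57, 28], "spin": 0}, {"linear": [-269, -57, 28], "spin": 0}, {"linear": [-269, -57, 28], "spin": 0}, {"linear": [-269, -57, 28], "spin": 0}, {"linear": [-269, -57, 28], "spin": 0}, {"linear": [-269, -57, 28], "spin": 0}, {"linear": [-269, -57, 28], "spin": 0}, {"linear": [-269, -57, 28], "spin": 0}, {"linear": [-269, -57, 28], "spin": 0}, {"linear": [-269, -57, 28], "spin": 0}]}}

```text
clock: 17.5
tcp_pos: [415.6, -299.1, 225.9]
eef_rot: [-3.141, -0.0, 1.572]
force: [0.2, -0.1, 0.5]
opening: 0.998
grip_force: 0.0
```

```bash
python3 - <<'E'
from h import *
s,ci,im=look('w9'); print(s['tcp_pos'],s['eef_rot'],s['opening'])
uv=proj(ci,[415,-276.4,47])
q=rim(im,ci,uv,47,half=48); print("coarse",q)
go(q[1][0]-1,q[1][1]+1,46,90)
E
```

```text
[ 415.55268125 -299.11333378  225.92521736] [-3.14143661e+00 -4.63878108e-04  1.57187280e+00] 0.9978142662338053
coarse (array([ 415. , -276. ,   30.1]), array([ 415. , -276.2]), np.float64(0.23), 94)
go lin [ 24.1  -1.6 180. ] spin 0.1 yawnow 90.1 j6 0.95 t 17.6
```

{"method": "send_rows", "body": {"steps": [{"linear": [20, -1.6, 40], "spin": 0}, {"linear": [25, -1.6, 80], "spin": 0}, {"linear": [25, -1.6, 115], "spin": 0}, {"linear": [25, -1.6, 145], "spin": 0}, {"linear": [25, -1.6, 168], "spin": 0}, {"linear": [25, -1.6, 180], "spin": 0}, {"linear": [25, -1.6, 180], "spin": 0}, {"linear": [25, -1.6, 180], "spin": 0}]}}

```text
clock: 18.35
tcp_pos: [414.2, -275.6, 46.8]
eef_rot: [3.141, 0.0, 1.57]
force: [-0.1, -0.1, 0.7]
opening: 1.0
grip_force: 0.0
```

{"method": "send_rows", "body": {"steps": [{"linear": [0, 0, 0], "spin": 0}, {"linear": [0, 0, 0], "spin": 0}, {"linear": [0, 0, 0], "spin": 0}, {"linear": [0, 0, 0], "spin": 0}, {"linear": [0, 0, 0], "spin": 0}, {"linear": [0, 0, 0], "spin": 0}, {"linear": [0, 0, 0], "spin": 0}, {"linear": [0, 0, 0], "spin": 0}], "hand": 0, "squeeze": 40}}

```text
clock: 19.15
tcp_pos: [414.5, -276.1, 47.6]
eef_rot: [3.139, 0.001, 1.57]
force: [-1.9, 0.7, 8.1]
opening: 0.69
grip_force: 41.8
```

{"method": "send_rows", "body": {"steps": [{"linear": [0, 0, -10], "spin": 0}, {"linear": [0, 0, -40], "spin": 0}, {"linear": [0, 0, -85], "spin": 0}, {"linear": [0, 0, -130], "spin": 0}, {"linear": [30, 10, -165], "spin": 0}, {"linear": [70, 25, -178], "spin": 0}, {"linear": [115, 35, -178], "spin": 0}, {"linear": [160, 45, -178], "spin": 0}, {"linear": [205, 55, -178], "spin": 0}, {"linear": [230, 58, -178], "spin": 0}, {"linear": [230, 58, -178], "spin": 0}, {"linear": [230, 58, -178], "spin": 0}]}}

```text
clock: 20.35
tcp_pos: [471.8, -45.3, 224.7]
eef_rot: [3.141, 0.001, 1.571]
force: [0.5, 0.5, -1.2]
opening: 0.685
grip_force: 43.6
```

```bash
python3 - <<'E'
from h import *
s,ci,im=look('w10'); t=s['tcp_pos'];print(t,s['eef_rot'],s['force'],s['opening'])
cv2.imwrite("pics/w10c.png",im[60:384,120:420])
for o in (0,1,4.5): print(o,proj(ci,t+[2,o,-47.6+47]))
go(472.8,31.9,225,90)
E
```

```text
[471.79806657 -45.31241375 224.67383386] [3.14096398e+00 5.84886734e-04 1.57119058e+00] [ 0.49281313  0.46216205 -1.19672604] 0.6854860071406215
0 [258.6311712  283.36513494]
1 [258.6366514  281.38218483]
4.5 [258.65603692 274.36774887]
go lin [77.8  1.  -0.5] spin -0.1 yawnow 89.9 j6 1.48 t 20.4
```

View pics/w10c.png

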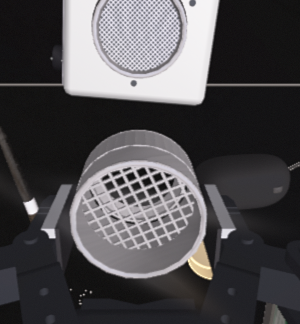

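Coarse rim centre is at about (258.5,280), an offset of about +1.7 mm. Nest with TCP y ≈ 31.3.

{"method": "send_rows", "body": {"steps": [{"linear": [45, 1, 0], "spin": 0}, {"linear": [78, 1, 0], "spin": 0}, {"linear": [78, 1, 0], "spin": 0}, {"linear": [78, 1, 15], "spin": 0}, {"linear": [78, 1, 32], "spin": 0}, {"linear": [78, 1, 42], "spin": 0}, {"linear": [78, 1, 46], "spin": 0}, {"linear": [78, 1, 48], "spin": 0}, {"linear": [78, 1, 48], "spin": 0}, {"linear": [78, 1, 48], "spin": 0}]}}

```text
clock: 21.4
tcp_pos: [473.4, 32.3, 176.6]
eef_rot: [3.141, -0.0, 1.569]
force: [0.3, 0.4, -1.1]
opening: 0.688
grip_force: 43.6
```

{"method": "send_rows", "body": {"steps": [{"linear": [-0.7, -0.5, 1], "spin": 0}, {"linear": [-0.7, -0.5, 2.5], "spin": 0}, {"linear": [-0.7, -0.5, 4], "spin": 0}, {"linear": [-0.7, -0.5, 5], "spin": 0}, {"linear": [-0.7, -0.5, 6], "spin": 0}, {"linear": [-0.7, -0.5, 6.8], "spin": 0}, {"linear": [-0.7, -0.5, 6.8], "spin": 0}]}}

```text
clock: 22.1
tcp_pos: [472.5, 31.8, 170.6]
eef_rot: [3.141, -0.0, 1.57]
force: [-5.3, 0.2, 12.5]
opening: 0.684
grip_force: 44.9
```

{"method": "send_rows", "body": {"steps": [{"linear": [0, 0, -1], "spin": 0}, {"linear": [0, 0, -1], "spin": 0}, {"linear": [0, 0, -1], "spin": 0}, {"linear": [0, 0, -1], "spin": 0}, {"linear": [0, 0, -10], "spin": 0}, {"linear": [0, 0, -35], "spin": 0}, {"linear": [0, 0, -60], "spin": 0}, {"linear": [-30, 0, -85], "spin": 0}, {"linear": [-60, 0, -95], "spin": 0}, {"linear": [-60, 0, -95], "spin": 0}, {"linear": [-60, 0, -95], "spin": 0}], "hand": 1}}

```text
clock: 23.2
tcp_pos: [472.5, -28.5, 264.7]
eef_rot: [3.141, -0.0, 1.568]
force: [-1.2, 0.3, -0.4]
opening: 1.002
grip_force: 0.0
```

```bash
python3 - <<'E'
from h import *
s,ci,im=look('w11'); print(s['tcp_pos'],s['eef_rot'],s['force'],s['opening'])
u,v=proj(ci,[474,32,170]); print(u,v)
a=cv2.resize(im[max(0,int(v)-75):int(v)+85,int(u)-100:int(u)+100],None,fx=2,fy=2)
t=vision.snapshot("side"); b=cv2.resize(t[145:215,215:295],None,fx=4,fy=4)
d=np.zeros((330,730,3),np.uint8); d[:a.shape[0],:a.shape[1]]=a; d[:280,405:725]=b; cv2.imwrite("pics/w11c.png",d)
go(426,280,225,90)
E
```

```text
[472.46290885 -28.54062156 264.66291691] [ 3.14088869e+00 -4.26021626e-04  1.56817085e+00] [-1.19814342  0.29497194 -0.40129914] 1.0017268454065305
257.3426700650014 115.98624804844256
go lin [307.7 -46.2  39. ] spin -0.0 yawnow 90.0 j6 1.51 t 23.3
```

View pics/w11c.png

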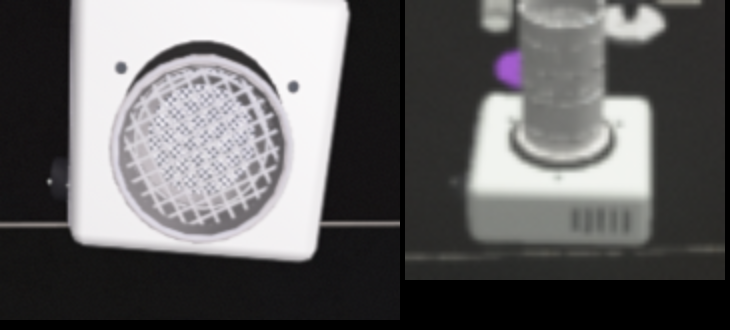

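The stack is straight and all three parts look home. Now the vial.

{"method": "send_rows", "body": {"steps": [{"linear": [305, -46, 0], "spin": 0}, {"linear": [305, -46, 0], "spin": 0}, {"linear": [305, -46, 0], "spin": 0}, {"linear": [305, -46, 0], "spin": 0}, {"linear": [305, -46, 0], "spin": 0}, {"linear": [305, -46, 0], "spin": 0}, {"linear": [305, -46, 40], "spin": 0}, {"linear": [305, -46, 40], "spin": 0}, {"linear": [305, -46, 40], "spin": 0}, {"linear": [305, -46, 40], "spin": 0}], "hand": 0.7}}

```text
clock: 24.3
tcp_pos: [427.0, 276.5, 225.2]
eef_rot: [3.141, -0.0, 1.569]
force: [0.0, -0.4, 0.2]
opening: 0.7
grip_force: 0.0
```

```bash
python3 - <<'E'
from h import *
s,ci,im=look('w12'); print(s['tcp_pos'],s['eef_rot'],s['opening'])
uv=proj(ci,[426.5,306.3,57]); print(uv)
q=rim(im,ci,uv,57,rad=11.5,half=28,lo=(150,)*3,dotmin=.2); print("vial",q)
q2=rim(im,ci,proj(ci,[545,287.7,13]),13,half=40,k=15,dotmin=-2); print("lid",q2)
go(q[1][0]-1,q[1][1],37,90)
E
```

```text
[426.95343608 276.48991069 225.19436033] [ 3.14098859e+00 -1.59849130e-04  1.56920118e+00] 0.7003600219929537
[255.33800902 142.1383067 ]
vial (array([425.8, 306.5,  11.3]), array([425.8, 306.7]), np.float64(0.17), 37)
lid (array([544.8, 287.7,  30.4]), array([544.8, 287.7]), np.float64(0.29), 166)
go lin [ 30.1  -2.9 188.5] spin -0.1 yawnow 89.9 j6 2.15 t 24.4
```

{"method": "send_rows", "body": {"steps": [{"linear": [25, -2.5, 40], "spin": 0}, {"linear": [30, -2.5, 85], "spin": 0}, {"linear": [30, -2.5, 120], "spin": 0}, {"linear": [30, -2.5, 150], "spin": 0}, {"linear": [30, -2.5, 175], "spin": 0}, {"linear": [30, -2.5, 187], "spin": 0}, {"linear": [30, -2.5, 187], "spin": 0}, {"linear": [30, -2.5, 187], "spin": 0}]}}

```text
clock: 25.15
tcp_pos: [425.3, 307.0, 38.5]
eef_rot: [3.14, -0.001, 1.569]
force: [0.3, 0.2, -0.2]
opening: 0.698
grip_force: 0.0
```

{"method": "send_rows", "body": {"steps": [{"linear": [0, 0, 0], "spin": 0}, {"linear": [0, 0, 0], "spin": 0}, {"linear": [0, 0, 0], "spin": 0}, {"linear": [0, 0, 0], "spin": 0}, {"linear": [0, 0, 0], "spin": 0}, {"linear": [0, 0, 0], "spin": 0}, {"linear": [0, 0, 0], "spin": 0}, {"linear": [0, 0, 0], "spin": 0}], "hand": 0, "squeeze": 25}}

```text
clock: 25.95
tcp_pos: [425.1, 307.4, 38.4]
eef_rot: [3.14, -0.001, 1.57]
force: [-0.2, -1.0, 7.1]
opening: 0.303
grip_force: 27.2
```

{"method": "send_rows", "body": {"steps": [{"linear": [0, 0, -8], "spin": 0}, {"linear": [0, 0, -35], "spin": 0}, {"linear": [0, 0, -70], "spin": 0}, {"linear": [-40, 12, -80], "spin": 0}, {"linear": [-85, 25, -80], "spin": 0}, {"linear": [-130, 40, -80], "spin": 0}, {"linear": [-165, 51, -80], "spin": 0}, {"linear": [-180, 55.5, -80], "spin": 0}, {"linear": [-180, 55.5, -80], "spin": 0}, {"linear": [-180, 55.5, -50], "spin": 0}, {"linear": [-180, 55.5, -25], "spin": 0}, {"linear": [-180, 55.5, -15], "spin": 0}]}}

```text
clock: 27.15
tcp_pos: [477.8, 127.1, 50.5]
eef_rot: [-3.139, 0.0, 1.571]
force: [-0.9, -0.1, 0.0]
opening: 0.303
grip_force: 26.5
```

{"method": "send_rows", "body": {"steps": [{"linear": [0, 2, 4], "spin": 0}, {"linear": [0, 2, 8], "spin": 0}, {"linear": [0, 2, 10], "spin": 0}, {"linear": [0, 2, 11], "spin": 0}, {"linear": [0, 2, 12], "spin": 0}, {"linear": [0, 2, 12], "spin": 0}]}}

```text
clock: 27.75
tcp_pos: [481.7, 126.8, 40.5]
eef_rot: [3.141, -0.0, 1.57]
force: [-0.3, 1.2, -0.3]
opening: 0.305
grip_force: 26.5
```

{"method": "send_rows", "body": {"steps": [{"linear": [0, 0, 1], "spin": 0}, {"linear": [0, 0, 2], "spin": 0}, {"linear": [0, 0, 2.5], "spin": 0}, {"linear": [0, 0, 2.5], "spin": 0}]}}

```text
clock: 28.15
tcp_pos: [481.7, 126.8, 38.4]
eef_rot: [3.141, -0.0, 1.57]
force: [-2.7, -0.0, 8.0]
opening: 0.302
grip_force: 27.4
```

{"method": "send_rows", "body": {"steps": [{"linear": [0, 0, 0], "spin": 0}, {"linear": [0, 0, 0], "spin": 0}, {"linear": [0, 0, 0], "spin": 0}, {"linear": [0, 0, -3], "spin": 0}, {"linear": [0, 0, -30], "spin": 0}, {"linear": [0, 0, -75], "spin": 0}, {"linear": [0, 0, -120], "spin": 0}, {"linear": [45, 20, -140], "spin": 0}, {"linear": [90, 40, -150], "spin": 0}, {"linear": [131, 62, -150], "spin": 0}, {"linear": [131, 62, -150], "spin": 0}, {"linear": [131, 62, -150], "spin": 0}], "hand": 0.6}}

```text
clock: 29.35
tcp_pos: [543.4, 258.3, 187.0]
eef_rot: [-3.141, 0.001, 1.571]
force: [-0.3, -0.9, 0.4]
opening: 0.6
grip_force: 0.0
```

```bash
python3 - <<'E'
from h import *
s,ci,im=look('w13'); t=s['tcp_pos']; print(t,s['eef_rot'],s['opening'])
uv=proj(ci,[544.8,287.7,13])
q=rim(im,ci,uv,13,half=50,k=19,dotmin=-2); print("lid",q)
k=proj(ci,[544.3,288.2,33]).astype(int); g=cv2.cvtColor(im,6)[k[1]-20:k[1]+20,k[0]-20:k[0]+20]
n,l,st,ce=cv2.connectedComponentsWithStats((g<90).astype(np.uint8)); print(st[1:],[onz(ci,*(c+k-20),33).round(1) for c in ce[1:]])
v=proj(ci,[482,128,57]); print("vial px",v)
if v[1]<384: print(rim(im,ci,v,57,rad=11.5,half=28,lo=(150,)*3,dotmin=.2))
go(q[1][0]-1,q[1][1],42,90)
E
```

```text
[543.42268359 258.33477342 187.03862742] [-3.14056508e+00  8.13043756e-04  1.57139457e+00] 0.6000186867731327
lid (array([545.3, 287.3,  30.6]), array([545.3, 287.4]), np.float64(0.2), 191)
[[ 14  12  16  19 229]] [array([545.1, 288.1,  33. ])]
vial px [190.72892396 318.39082935]
(array([494.4, 108.8,  13.5]), array([494.2, 107.2]), np.float64(1.37), 68)
go lin [ 30.3   1.6 145. ] spin -0.0 yawnow 90.0 j6 2.01 t 29.4
```

{"method": "send_rows", "body": {"steps": [{"linear": [25, 1, 40], "spin": 0}, {"linear": [29.5, 1, 80], "spin": 0}, {"linear": [29.5, 1, 110], "spin": 0}, {"linear": [29.5, 1, 135], "spin": 0}, {"linear": [29.5, 1, 145], "spin": 0}, {"linear": [29.5, 1, 145], "spin": 0}, {"linear": [29.5, 1, 145], "spin": 0}]}}

```text
clock: 30.1
tcp_pos: [545.2, 286.8, 43.9]
eef_rot: [3.141, -0.0, 1.569]
force: [0.3, 0.8, 0.6]
opening: 0.6
grip_force: 0.0
```

{"method": "send_rows", "body": {"steps": [{"linear": [0, 0, 0], "spin": 0}, {"linear": [0, 0, 0], "spin": 0}, {"linear": [0, 0, 0], "spin": 0}, {"linear": [0, 0, 0], "spin": 0}, {"linear": [0, 0, 0], "spin": 0}, {"linear": [0, 0, 0], "spin": 0}, {"linear": [0, 0, 0], "spin": 0}, {"linear": [0, 0, 0], "spin": 0}], "hand": 0, "squeeze": 40}}

```text
clock: 30.9
tcp_pos: [545.6, 287.6, 44.2]
eef_rot: [3.14, -0.001, 1.57]
force: [-1.2, -0.3, 5.6]
opening: 0.162
grip_force: 39.0
```

{"method": "send_rows", "body": {"steps": [{"linear": [0, 0, -8], "spin": 0}, {"linear": [0, 0, -40], "spin": 0}, {"linear": [0, 0, -85], "spin": 0}, {"linear": [0, 0, -130], "spin": 0}, {"linear": [0, 0, -170], "spin": 0}, {"linear": [-20, -5, -195], "spin": 0}, {"linear": [-60, -14, -200], "spin": 0}, {"linear": [-105, -24, -200], "spin": 0}, {"linear": [-150, -34, -200], "spin": 0}, {"linear": [-195, -44, -200], "spin": 0}, {"linear": [-240, -54, -200], "spin": 0}, {"linear": [-285, -64, -200], "spin": 0}]}}

```text
clock: 32.1
tcp_pos: [479.6, 0.7, 243.4]
eef_rot: [3.141, 0.0, 1.57]
force: [0.7, 0.1, -0.3]
opening: 0.163
grip_force: 39.2
```

```bash
python3 -c "
from h import *
s=r.read_state();print(s['tcp_pos'],s['grip_force'],s['opening'],s['force'])
go(463.5,-77,240,90)"
```

```text
[479.61732339   0.66871688 243.41901774] 39.21174395014532 0.16253497008241502 [ 0.7278262   0.07700978 -0.30255237]
go lin [-77.7 -16.1   3.4] spin -0.0 yawnow 90.0 j6 1.57 t 32.1
```

{"method": "send_rows", "body": {"steps": [{"linear": [-40, -8, 0], "spin": 0}, {"linear": [-78, -16, 0], "spin": 0}, {"linear": [-78, -16, 0], "spin": 0}, {"linear": [-78, -16, 40], "spin": 0}, {"linear": [-78, -16, 80], "spin": 0}, {"linear": [-78, -16, 120], "spin": 0}, {"linear": [-78, -16, 155], "spin": 0}, {"linear": [-78, -16, 175], "spin": 0}, {"linear": [-78, -16, 187], "spin": 0}, {"linear": [-78, -16, 192], "spin": 0}, {"linear": [-78, -16, 192], "spin": 0}]}}

```text
clock: 33.2
tcp_pos: [464.6, -75.5, 50.9]
eef_rot: [3.141, -0.0, 1.57]
force: [-0.0, 1.0, -1.0]
opening: 0.161
grip_force: 39.2
```

{"method": "send_rows", "body": {"steps": [{"linear": [-1, -1, 2], "spin": 0}, {"linear": [-1, -1, 4], "spin": 0}, {"linear": [-1, -1, 5.5], "spin": 0}, {"linear": [-1, -1, 6.5], "spin": 0}, {"linear": [-1, -1, 7.2], "spin": 0}, {"linear": [-1, -1, 7.2], "spin": 0}]}}

```text
clock: 33.8
tcp_pos: [463.5, -76.9, 44.1]
eef_rot: [3.141, 0.0, 1.57]
force: [-2.1, -0.2, 6.1]
opening: 0.163
grip_force: 39.9
```

Down on the worktop. Release, retreat up and back, and inspect.

{"method": "send_rows", "body": {"steps": [{"linear": [0, 0, 0], "spin": 0}, {"linear": [0, 0, 0], "spin": 0}, {"linear": [0, 0, 0], "spin": 0}, {"linear": [0, 0, -5], "spin": 0}, {"linear": [0, 0, -40], "spin": 0}, {"linear": [0, 0, -85], "spin": 0}, {"linear": [0, 0, -130], "spin": 0}, {"linear": [0, 0, -175], "spin": 0}, {"linear": [0, 0, -220], "spin": 0}, {"linear": [0, 0, -240], "spin": 0}, {"linear": [0, 0, -240], "spin": 0}], "hand": 0.6}}

```text
clock: 34.9
tcp_pos: [465.2, -77.1, 287.4]
eef_rot: [3.135, 0.001, 1.57]
force: [0.6, -0.2, -1.0]
opening: 0.601
grip_force: 0.0
```

```bash
python3 - <<'E'
from h import *
s,ci,im=look('w14'); t=s['tcp_pos']; print(t,s['opening'],s['force'])
print("px vial,lid",proj(ci,[481,127,57]),proj(ci,[464,-77,13]))
print("vial",rim(im,ci,proj(ci,[481,127,57]),57,rad=11.5,half=25,lo=(150,)*3,dotmin=.2))
print("lid",rim(im,ci,proj(ci,[464,-77,13]),13,half=36,k=19,dotmin=-2))
tp=vision.snapshot("side"); b=cv2.resize(tp[120:240,200:310],(284,310),interpolation=2)
d=np.zeros((384,800,3),np.uint8); d[:,:512]=im; d[:310,514:798]=b; cv2.imwrite("pics/w14c.png",d)
E
```

```text
[465.19630324 -77.06812701 287.38279443] 0.6006952491998843 [ 0.57755792 -0.24179262 -0.97366988]
px vial,lid [271.88906059 -63.94614751] [254.03184156 149.83313678]
vial (array([476.3,  40.4,  33.1]), array([490.3,  58. ]), np.float64(2.61), 147)
lid (array([465. , -66.9,  37.6]), array([465.3, -61.9]), np.float64(5.59), 239)
```

View pics/w14c.png

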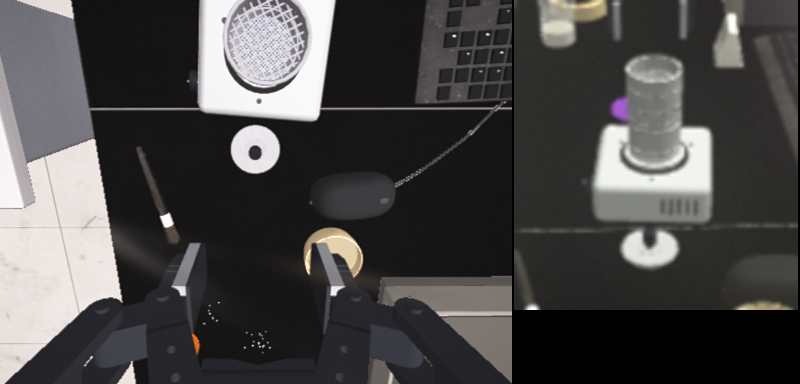

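Stack upright; lid at (255,149), knob up, next to the shaker's right side. The vial is out of view, so I'll check it from above.

{"method": "send_rows", "body": {"steps": [{"linear": [150, 0, 0], "spin": 0}, {"linear": [150, 0, 0], "spin": 0}, {"linear": [150, 0, 0], "spin": 0}, {"linear": [150, 0, 0], "spin": 0}, {"linear": [150, 0, 0], "spin": 0}, {"linear": [150, 0, 0], "spin": 0}]}}

```text
clock: 35.6
tcp_pos: [462.8, 72.5, 282.3]
eef_rot: [-3.139, 0.001, 1.569]
force: [-0.2, -1.0, 0.0]
opening: 0.601
grip_force: 0.0
```

```bash
python3 - <<'E'
from h import *
s,ci,im=look('w15'); t=s['tcp_pos']; print(t,s['clock'])
p=proj(ci,[481,127,57]); print(p)
q=rim(im,ci,p,57,rad=11.5,half=22,lo=(150,)*3,dotmin=-.2); print("vial cap",q)
import pickle
s4,c4=pickle.load(open("pics/w14.pkl","rb")); print("lid",onz(c4,255,149,13))
R=np.array([[np.cos(.083),-np.sin(.083)],[np.sin(.083),np.cos(.083)]])
for a in (q[1],onz(c4,255,149,13)[:2]): print("in shaker frame",R@(np.array(a)-[473.5,32.4]))
cv2.imwrite("pics/w15.png",im)
E
```

```text
[462.75860151  72.48739548 282.32159876] 35.6
[274.31371652 107.95214051]
vial cap (array([484.1, 125.2,  11.3]), array([484. , 125.4]), np.float64(0.22), 37)
lid [465.19606047 -75.96069369  13.        ]
in shaker frame [ 2.75371315 93.55034508]
in shaker frame [   0.70826156 -108.67609542]
```

View pics/w15.png

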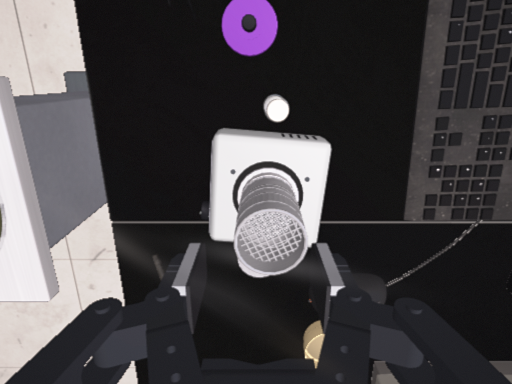

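The vial stands upright at (277,107), 15 mm off the shaker's left side. The stack is straight, and the lid is 14 mm off the right side. The robot is clear, so I'm handing in.

```bash
python3 -c "
from plant import r
print(r.finish_job())"
```

```text
the job is handed in; nothing more can be done
None
```

The job is handed in: pan, fine sieve and coarse sieve are stacked home and level on the shaker and left open, with the vial upright about 15 mm off its left side, the lid knob up about 14 mm off its right, and nothing else touched; it took about 36 s of the 147 s allowed, and no verdict came back.

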